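Sort the wooden toys into their display trays

ROBOT

A 7-joint arm with a two-finger parallel gripper is mounted at the origin on the work surface. World frame = base frame: x ahead of the robot, y to its left, z up, the work surface at z = 0. Lengths are in m, angles in degrees, forces in N, time in s.
With the tool pointing down it reaches from about 0.4 to 0.9 m from the base axis. Payload 5.5 kg.
Tool frame: the origin (TCP) lies at the very end of the fingers, on their centre line; the grasp point (between the pads) lies 19 mm behind it (env.tcp_to_grasp is the distance from the TCP to the grasp point, in m); z points along the fingers, y is the line along which they close (so a half turn about z gives the same grasp; the last joint's range is limited). The gripper opens to 92 mm and grips with 3 to 60 N. Pads are 19 mm wide; open, the fingers measure 130 mm over their backs; the gripper's body (75 mm by 190 mm) begins 47 mm behind the grasp point.
Start: joints at [-51.383, 28.699, -24.465, 88.831, 12.651, 65.22, -12.049], TCP at [0.26, 0.596, 0.227] pointing down, gripper open.
Joint ranges: [-164.97, 164.97], [-17.58, 116.51], [-87.97, 89.64], [11.32, 138.91], [-80.73, 260.73], [10.89, 115.49], [-147.41, 147.41]. Speed limits (degrees/s): [147.25, 147.25, 180, 180, 180, 180, 180].

INTERFACE

Orientations are given as [roll, pitch, yaw] about the fixed x, y, z axes, in that order (R = Rz(yaw) Ry(pitch) Rx(roll)).
In Python, from bench import env, imaging, job gives the robot as it stands. The module is installed in compiled form; this text tells all that it offers.
- The arm moves only by the tool play_rows, never from a script. Its argument "motion" is a list of rows, each an object of numbers: "dx", "dy", "dz": the shift along the tool's x, y, z in cm; "wx", "wy", "wz": the turn, a rotation vector about the tool's x, y, z in rad; "gripper": the opening, from 0 (shut) to 1 (fully open). In form: [{"dx": .., "dy": .., "dz": .., "wx": .., "wy": .., "wz": .., "gripper": ..}, ...]. A call has 1 to 12 rows; each row is the pose to reach, as a shift and turn from the pose commanded when the call began, along the tool's axes at that moment; what a row does not reach only later rows make up. A row lasts 1/12 s, in which the tool goes at most 41.7 mm and 7.16 degrees, less where a joint would pass 70% of its speed; a pose out of reach is approached as far as the arm can. A call with a gripper value outside its range is refused whole. The fingers move at their own pace and stop on an object; "grip_force" is the grip in N (left out, the last holds). Time passes only in rows, so rows that repeat a pose let the fingers close. It gives the time, the measured TCP pose, the force, the opening and the grip force at its end, in the units of the state.
- env.get_obs(): the state, without advancing time (a new reading comes with each control period).
- imaging.capture(name): name is "scene" or "side" or "wrist"; returns (picture, depth): 384x512x3 uint8, blue, green, red; 384x512 float32, m along the optical axis (not along the pixel's ray), 0 where there is no reading.
- imaging.calibration(name): a dict with "fx", "fy", "cx", "cy" (pixels), "dist_coeffs" ([k1, k2, p1, p2, k3] as OpenCV has them; the pictures are not rectified), "R" (3x3) and "t" (3): a world point X has camera coordinates R X + t. Camera axes: x right, y down, z forward; pixel columns grow to the right and rows downward; lengths in m; the calibration is good to about 2 mm. A picture is of the moment at which its call begins: read the wrist's pose just before it. calibration takes no time and is no camera call; for the wrist camera it gives the pose at the moment of the call.
- job.sign_off(): hands the job in; it is judged then, once.
The state is a dict: "time": time; "joint_pos": joint angles; "qd": joint speeds; "joint_torque": joint torques, N m; "tcp_pos": TCP position; "tcp_rot": TCP orientation; "ft_force": force on the tool from outside, world axes, zero at the start; "torque": the same for the moment, N m; "width": opening from 0.0 (shut) to 1.0 (fully open); "grasp_force": force on a finger pad.
Only numpy, scipy, OpenCV 4.12 (cv2) and the standard library are available. Lean on these libraries where they do the work, as an engineer would, in place of code of your own. Each camera call takes 0.05 s, during which the arm holds its last target. There are 200 camera calls.

TASK

Put every loose wooden toy on the counter away in the display tray that has the same kind of toy glued on its ledge as a sample: the two cars in the car tray, the engine and the boat in theirs. Park each toy upright and lengthwise in a lane, down flat on the tray floor (nose either way), one toy to a lane; set the toys down rather than dropping them, and leave the jar and the wooden doll where they are.

Things in the scene. Friction and masses are not known exactly. Their poses are not given: they have to be found in the camera images.
- car_a: Toy car: 80 mm long, 42 mm wide over the wheels, 44 mm high, four dark wheels of 22 mm, a low bonnet at both ends and a 40 mm long cabin in the middle. Loose, light wood. Origin: centre of underside; x along its length (nose +x), z up. Grip across the width at mid-length: flat sides 38 mm apart, 6 to 44 mm above the underside, 30 mm long.
- car_b: A second toy car, the same as car_a (the two are interchangeable). Loose, light wood. Origin: centre of underside; x along its length (nose +x), z up. Grip across the width at mid-length: flat sides 38 mm apart, 6 to 44 mm above the underside, 30 mm long.
- engine: Toy steam tank engine: 96 mm long, 46 mm wide over the roof, 62 mm high; dark flat-roofed cab at the rear, dark chimney at the nose, round boiler (top at 48 mm) between. Loose, light wood. Origin: centre of underside; x along its length (nose +x), z up. Grip across the width at mid-length: flat sides 38 mm apart, 6 to 38 mm above the underside, 40 mm long.
- boat: Toy boat: flat-bottomed hull 88 mm long, 44 mm wide, 28 mm high with a pointed bow at +x and square stern, a 24 mm wide cabin in the middle (top at 44 mm), a round funnel behind (top at 50 mm), no dark parts. Loose, light wood. Origin: centre of underside; x along its length (nose +x), z up. Grip across the width at mid-length: flat sides 44 mm apart, 0 to 28 mm above the underside.
- car_tray: Fixed brown tray, 190 x 172 mm, a car glued on its far ledge. Origin: on the counter, under the parking floor centre; x away from the robot to the sample, z up. Floor top at z = 4 mm, x -60 to 60, split by a rib at y = 0 into two lanes along x, 80 mm wide, centred at y = +42 and -42 mm. Rib, lips, ledge (x 60 to 126): tops at z = 10. Sample sized like the loose toy, at x = 95.
- engine_tray: Fixed brown tray, 190 x 172 mm, a steam engine glued on its far ledge. Origin: on the counter, under the parking floor centre; x away from the robot to the sample, z up. Floor top at z = 4 mm, x -60 to 60, split by a rib at y = 0 into two lanes along x, 80 mm wide, centred at y = +42 and -42 mm. Rib, lips, ledge (x 60 to 126): tops at z = 10. Sample sized like the loose toy, at x = 95.
- boat_tray: Fixed brown tray, 190 x 172 mm, a boat glued on its far ledge. Origin: on the counter, under the parking floor centre; x away from the robot to the sample, z up. Floor top at z = 4 mm, x -60 to 60, split by a rib at y = 0 into two lanes along x, 80 mm wide, centred at y = +42 and -42 mm. Rib, lips, ledge (x 60 to 126): tops at z = 10. Sample sized like the loose toy, at x = 95.
- jar: Bystander: glass jar with wooden cap, 72 mm across, 110 mm high, standing loose at the counter's left; origin under its centre. Not to be disturbed.
- doll: Bystander: turned wooden doll, 62 mm across, 100 mm high, standing loose at the counter's right; origin under its centre. Not to be disturbed.
Things that resemble listed ones, but are neither listed nor needed, are in the scene too. What is shaped like the engine but yellow is not meant. What is shaped like the boat but pink or red is not meant.

How it is judged (in metres and radians):
At the end, for the whole second after the job is handed in: Cars: one in each lane of the car tray; engine and boat in a lane of their own trays. Each upright (0.12 rad), flat on the tray floor (3 mm), lengthwise (0.35 rad, nose either way), within 30 mm along and 27 mm across of the lane centre, released, at rest (x of car_a in the frame of car_tray between -0.03 and 0.03 m and z of car_a in the frame of car_tray between 0.001 and 0.007 m and angle between each of car_a, car_b, engine, boat's own z axis and vertical below 0.12 rad and angle between the x axis of each of car_a, car_b and the x axis of car_tray, either way round below 0.35 rad and linear speed of each of car_a, car_b, engine, boat below 0.02 m/s and angular speed of each of car_a, car_b, engine, boat below 0.2 rad/s and contact force between each of car_a, car_b, engine, boat and the fingers below 0.05 N and x of car_b in the frame of car_tray between -0.03 and 0.03 m and z of car_b in the frame of car_tray between 0.001 and 0.007 m and x of engine in the frame of engine_tray between -0.03 and 0.03 m and z of engine in the frame of engine_tray between 0.001 and 0.007 m and angle between the x axis of engine and the x axis of engine_tray, either way round below 0.35 rad and x of boat in the frame of boat_tray between -0.03 and 0.03 m and z of boat in the frame of boat_tray between 0.001 and 0.007 m and angle between the x axis of boat and the x axis of boat_tray, either way round below 0.35 rad and (y of engine in the frame of engine_tray between 0.015 and 0.069 m or y of engine in the frame of engine_tray between -0.069 and -0.015 m) and (y of boat in the frame of boat_tray between 0.015 and 0.069 m or y of boat in the frame of boat_tray between -0.069 and -0.015 m) and ((y of car_a in the frame of car_tray between 0.015 and 0.069 m and y of car_b in the frame of car_tray between -0.069 and -0.015 m) or (y of car_a in the frame of car_tray between -0.069 and -0.015 m and y of car_b in the frame of car_tray between 0.015 and 0.069 m))); the robot touches nothing.
It fails at once if a bystander (jar, doll) is shifted by more than 15 mm or tipped (distance of any of jar, doll from where it was at the start of the episode above 0.015 m or angle between any of jar, doll's own z axis and vertical above 0.25 rad).
It fails at once if a toy is dropped or thrown (faster than 0.75 m/s, as after a fall of about 30 mm, while no finger touches it) ((linear speed of car_a above 0.75 m/s and contact force between car_a and the fingers below 0.01 N) or (linear speed of car_b above 0.75 m/s and contact force between car_b and the fingers below 0.01 N) or (linear speed of engine above 0.75 m/s and contact force between engine and the fingers below 0.01 N) or (linear speed of boat above 0.75 m/s and contact force between boat and the fingers below 0.01 N)).
It also fails if it takes over 112 s, if anything falls off the work surface, if the arm or the gripper's body presses on something with over 40 N, if the wrist force passes 120 N, or if a joint passes its speed limit or range.

## Working session

There is one attempt and no reset: what is moved stays moved. The work goes in short steps, Python scripts to look and compute and a tool call to move; the robot and the scene stay as the last step left them, time stands still between calls to the robot, and variables do not carry over. Pictures are saved under pics/ and viewed, at most 14 in all, crops included, and the job is handed in when it is done.

Besides the shell and the picture viewer there is one more tool, called after "Emit:" as name(argument=value, ...) on one line, values as JSON. play_rows: Moves the arm, as the interface text tells. Its arguments: {"type":"object","properties":{"motion":{"type":"array"},"grip_force":{"type":"number"}},"required":["motion"]}

```bash
mkdir -p pics
python3 - <<'E'
from bench import env, imaging, job
import cv2, numpy as np
o=env.get_obs(); print(o['time'],o['tcp_pos'],o['tcp_rot'],o['width'])
for n in ['scene','side']:
    im,d=imaging.capture(n); c=imaging.calibration(n)
    np.savez(f'{n}0.npz',im=im,d=d,**{k:np.array(v) for k,v in c.items()})
    R=np.array(c['R']);print(n,(-R.T@np.array(c['t'])).round(3),c['fx'],c['dist_coeffs'],(d>0).mean())
    cv2.imwrite(f'pics/{n}0.png',cv2.resize(im,(800,600)))
E
```

```text
0.0 [0.25933787 0.59526944 0.22566556] [-1.79888903e+02 -4.13721141e-03  1.56465618e+02] 0.9999743502531139
scene [ 1.538 -0.422  0.782] 394.8087186089973 [-0.06219539  0.          0.          0.          0.        ] 0.9788462320963541
side [ 0.017 -1.09   0.837] 496.25243910072834 [-0.21178559  0.          0.          0.          0.        ] 0.9900614420572916
```

View pics/scene0.png

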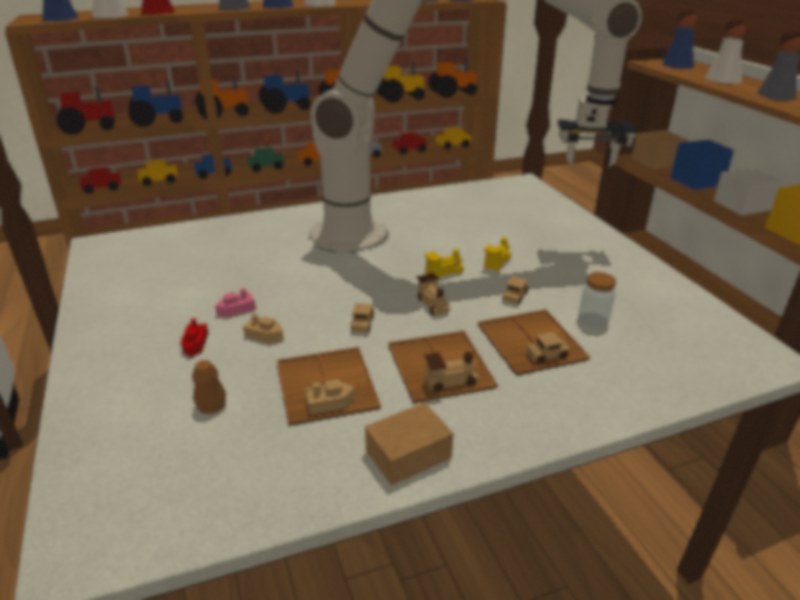

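View pics/side0.png

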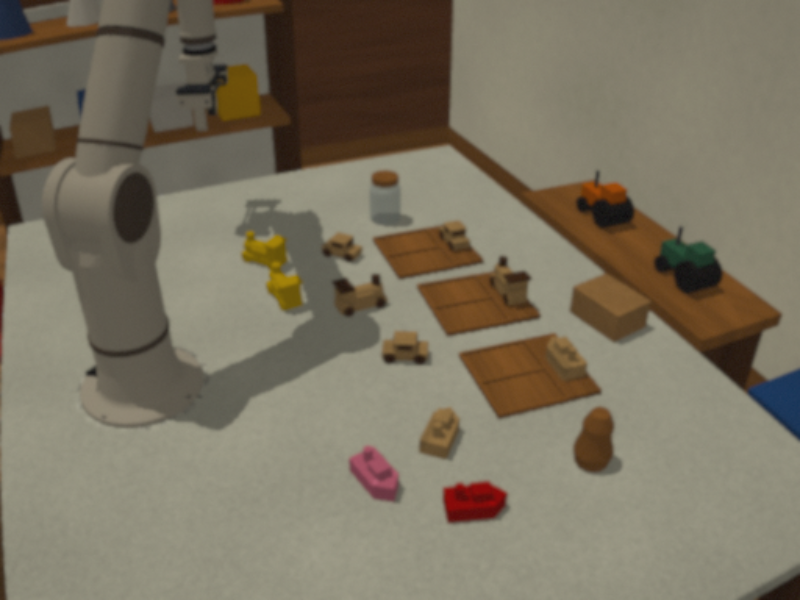

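The scene view (800 px scale) shows loose toys at: boat (264,328), car (362,317), engine (433,295), car (515,290). The trays are boat (328,385), engine (442,365), car (533,340); yellow, pink and red decoys are nearby. The side view shows the same from the right. Next I'll make a top-down map from the depth images.

```bash
cat > hlp.py <<'E'
import cv2, numpy as np
def cloud(n):
    z=np.load(n); K=np.array([[z['fx'],0,z['cx']],[0,z['fy'],z['cy']],[0,0,1]],float)
    v,u=np.mgrid[0:384,0:512]; p=np.stack([u,v],-1).reshape(-1,1,2).astype(float)
    q=cv2.undistortPoints(p,K,z['dist_coeffs'].astype(float))[:,0]
    d=z['d'].reshape(-1,1); X=np.hstack([q*d,d]); W=(X-z['t'])@z['R']
    return W, z['im'].reshape(-1,3), d[:,0]>0
E
python3 - <<'E'
from hlp import *
M=[]
for n in ['scene0.npz','side0.npz']:
    W,C,ok=cloud(n)
    b=ok&(W[:,0]>.2)&(W[:,0]<1.0)&(abs(W[:,1])<.55)&(W[:,2]<.2)&(W[:,2]>-.05)
    W,C=W[b],C[b]
    hsv=cv2.cvtColor(C[None],cv2.COLOR_BGR2HSV)[0].astype(int)
    tab=(hsv[:,1]<60)&(abs(W[:,2])<.02); print(n,'table z',np.median(W[tab,2]),W[tab,2].std(), b.sum())
    img=np.zeros((400,550,3),np.uint8)
    o=np.argsort(W[:,2]); i=((1.0-W[o,0])/.002).astype(int); j=((.55-W[o,1])/.002).astype(int)
    ok2=(i>=0)&(i<400)&(j>=0)&(j<550); 
    for di in(0,1):
      for dj in (0,1): img[np.clip(i[ok2]+di,0,399),np.clip(j[ok2]+dj,0,549)]=C[o][ok2]
    M.append(cv2.resize(img[:,:],(800,582)))
    cv2.imwrite(f'pics/top_{n[:4]}.png',M[-1])
    # clusters by height
    hm=(W[:,2]>.015)
    g=np.zeros((400,550),np.uint8); g[((1-W[hm,0])/.002).astype(int),((.55-W[hm,1])/.002).astype(int)]=255
    g=cv2.morphologyEx(g,cv2.MORPH_CLOSE,np.ones((5,5)))
    for c in cv2.findContours(g,0,2)[0]:
        if cv2.contourArea(c)<200: continue
        r=cv2.minAreaRect(c); 
        print('xy',round(1-r[0][1]*.002,3),round(.55-r[0][0]*.002,3),'size mm',np.round(np.array(r[1])*2),'ang',round(r[2]))
    # trays
    t=(abs(W[:,2]-.007)<.012)&(hsv[:,1]>110)&(hsv[:,0]<20)&(hsv[:,2]<190)
    g=np.zeros((400,550),np.uint8); g[((1-W[t,0])/.002).astype(int),((.55-W[t,1])/.002).astype(int)]=255
    g=cv2.morphologyEx(g,cv2.MORPH_CLOSE,np.ones((7,7)))
    for c in cv2.findContours(g,0,2)[0]:
        if cv2.contourArea(c)<1500: continue
        r=cv2.minAreaRect(c); 
        print('TRAY xy',round(1-r[0][1]*.002,3),round(.55-r[0][0]*.002,3),'size mm',np.round(np.array(r[1])*2),'ang',r[2])
E
```

```text
scene0.npz table z 0.000302842569167072 0.0031012970351458335 53518
xy 0.297 -0.358 size mm [52. 87.] ang 79
xy 0.303 0.159 size mm [49. 96.] ang 83
xy 0.309 0.314 size mm [47. 96.] ang 60
xy 0.402 -0.459 size mm [45. 93.] ang 16
xy 0.421 -0.31 size mm [86. 46.] ang 39
xy 0.43 0.077 size mm [101.  47.] ang 86
xy 0.458 -0.105 size mm [43. 69.] ang 28
xy 0.471 0.271 size mm [42. 64.] ang 49
xy 0.615 -0.444 size mm [45. 58.] ang 60
xy 0.617 0.394 size mm [68. 70.] ang 0
xy 0.688 -0.237 size mm [90. 47.] ang 6
xy 0.702 0.218 size mm [44. 80.] ang 90
xy 0.708 -0.004 size mm [97. 52.] ang 5
xy 0.85 -0.146 size mm [ 94. 123.] ang 80
TRAY xy 0.623 -0.229 size mm [169. 197.] ang 4.573921203613281
TRAY xy 0.638 0.22 size mm [174. 198.] ang 2.095252752304077
TRAY xy 0.645 0.002 size mm [171. 196.] ang 4.969740390777588
side0.npz table z -0.00014058706384616893 0.0019846899536793876 59416
xy 0.292 -0.358 size mm [47. 89.] ang 81
xy 0.303 0.164 size mm [ 46. 106.] ang 85
xy 0.3 0.316 size mm [ 53. 103.] ang 49
xy 0.4 -0.459 size mm [48. 88.] ang 17
xy 0.417 -0.309 size mm [92. 46.] ang 43
xy 0.428 0.079 size mm [96. 50.] ang 85
xy 0.445 -0.1 size mm [47. 80.] ang 27
xy 0.46 0.278 size mm [49. 82.] ang 43
xy 0.596 -0.449 size mm [46. 60.] ang 63
xy 0.607 0.391 size mm [68. 65.] ang 45
xy 0.685 -0.238 size mm [88. 50.] ang 5
xy 0.699 0.218 size mm [83. 48.] ang 2
xy 0.704 -0.001 size mm [ 48. 106.] ang 90
xy 0.847 -0.144 size mm [ 98. 128.] ang 81
TRAY xy 0.619 -0.228 size mm [176. 189.] ang 4.573921203613281
TRAY xy 0.632 0.223 size mm [180. 188.] ang 1.3322198390960693
TRAY xy 0.642 0.005 size mm [180. 192.] ang 5.273896217346191
```

View pics/top_side.png

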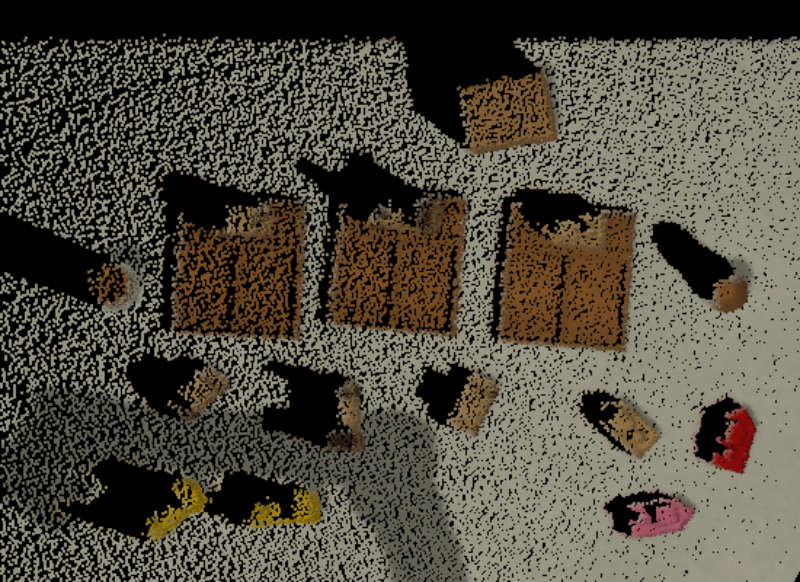

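View pics/top_scen.png

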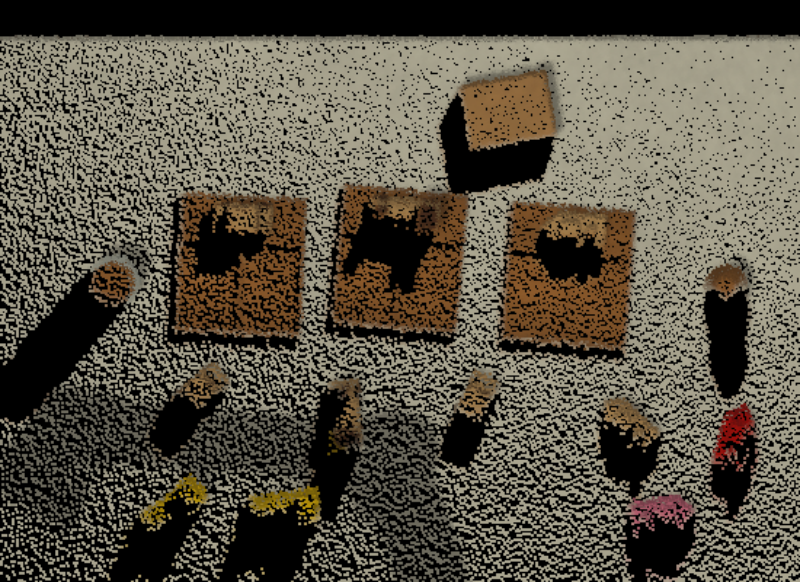

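The top maps show all four loose toys, the three trays, the jar at top px (115,280) and the doll at (728,285). I'll refine the poses by merging the two views and compute the first move.

```bash
cat >> hlp.py <<'E'
def delta(o,xy,z,yaw):
    from scipy.spatial.transform import Rotation as Ro
    R=Ro.from_euler('xyz',o['tcp_rot'],degrees=True); p=np.array([*xy,z])
    best=min((Ro.from_euler('xyz',[180,0,yaw+k],degrees=True) for k in(0,180)),key=lambda T:(R.inv()*T).magnitude())
    return dict(zip(['dx','dy','dz'],(R.inv().apply(p-o['tcp_pos'])*100).round(2))),dict(zip(['wx','wy','wz'],(R.inv()*best).as_rotvec().round(3)))
E
python3 - <<'E'
from hlp import *
from bench import env
A=[cloud(n) for n in('scene0.npz','side0.npz')]
W=np.vstack([a[0][a[2]] for a in A])
for nm,c,h in [('car1',(.455,.275),.044),('car2',(.45,-.102),.044),('engine',(.429,.078),.05),('boat',(.418,-.309),.044),('jar',(.61,.39),0),('doll',(.6,-.447),0)]:
    for zl in(.009,.02):
        b=(np.hypot(*(W[:,:2]-c).T)<.065)&(W[:,2]>zl)&(W[:,2]<.2)
        P=W[b]; q=(P[:,:2]*1e4).astype(np.float32)
        g=np.zeros((300,300),np.uint8); ij=((P[:,:2]-c)*1000+150).astype(int); g[ij[:,1],ij[:,0]]=255
        g=cv2.morphologyEx(g,cv2.MORPH_CLOSE,np.ones((7,7)));g=cv2.morphologyEx(g,cv2.MORPH_OPEN,np.ones((7,7)))
        k=max(cv2.findContours(g,0,2)[0],key=cv2.contourArea); r=cv2.minAreaRect(k)
        yaw=r[2] if r[1][0]>r[1][1] else r[2]-90
        print(nm,zl,np.round((np.array(r[0])-150)/1000+c,4),np.round(r[1]),'yaw',round(yaw,1))
o=env.get_obs()
for t in ((.455,.277),.16,-45),((.46,.075),.2,5),((.45,-.1),.2,-27): print(delta(o,*t))
E
```

```text
car1 0.009 [0.4646 0.2735] [48. 78.] yaw -47.2
car1 0.02 [0.4648 0.2739] [47. 77.] yaw -48.4
car2 0.009 [ 0.4471 -0.1031] [45. 87.] yaw -24.4
car2 0.02 [ 0.447  -0.1023] [44. 86.] yaw -25.0
engine 0.009 [0.43   0.0735] [47. 98.] yaw 0.0
engine 0.02 [0.4285 0.0735] [47. 95.] yaw 0.0
boat 0.009 [ 0.4161 -0.3115] [90. 49.] yaw 48.4
boat 0.02 [ 0.4167 -0.3109] [88. 49.] yaw 47.9
jar 0.009 [0.611 0.391] [64. 74.] yaw 0.0
jar 0.02 [0.611 0.391] [64. 74.] yaw 0.0
doll 0.009 [ 0.604  -0.4475] [57. 62.] yaw 0.0
doll 0.02 [ 0.604  -0.4475] [57. 62.] yaw 0.0
({'dx': np.float64(-30.65), 'dy': np.float64(-21.36), 'dz': np.float64(6.62)}, {'wx': np.float64(-0.002), 'wy': np.float64(0.0), 'wz': np.float64(0.375)})
({'dx': np.float64(-39.17), 'dy': np.float64(-39.69), 'dz': np.float64(2.65)}, {'wx': np.float64(-0.002), 'wy': np.float64(-0.0), 'wz': np.float64(-0.498)})
({'dx': np.float64(-45.24), 'dy': np.float64(-56.13), 'dz': np.float64(2.67)}, {'wx': np.float64(-0.002), 'wy': np.float64(0.0), 'wz': np.float64(0.061)})
```

Emit:
play_rows(motion=[{"dx": -31,"dy": -21,"dz": 2,"wz": 0.41,"gripper": 1},{"dx": -31,"dy": -21,"dz": 2,"wz": 0.41,"gripper": 1},{"dx": -31,"dy": -21,"dz": 2,"wz": 0.41,"gripper": 1},{"dx": -31,"dy": -21,"dz": 2,"wz": 0.41,"gripper": 1},{"dx": -31,"dy": -21,"dz": 2,"wz": 0.41,"gripper": 1},{"dx": -31,"dy": -21,"dz": 2,"wz": 0.41,"gripper": 1},{"dx": -31,"dy": -21,"dz": 2,"wz": 0.41,"gripper": 1},{"dx": -31,"dy": -21,"dz": 2,"wz": 0.41,"gripper": 1},{"dx": -31,"dy": -21,"dz": 2,"wz": 0.41,"gripper": 1},{"dx": -31,"dy": -21,"dz": 2,"wz": 0.41,"gripper": 1},{"dx": -31,"dy": -21,"dz": 2,"wz": 0.41,"gripper": 1},{"dx": -31,"dy": -21,"dz": 2,"wz": 0.41,"gripper": 1}])

```text
invalid input at $.motion[0]: expected keys dx, dy, dz, wx, wy, wz, gripper
```

```bash
cat >> hlp.py <<'E'
def wrist(tag,c=None,zl=.012,zh=.2,rad=.065):
    from bench import env,imaging
    o=env.get_obs(); cal=imaging.calibration('wrist'); im,d=imaging.capture('wrist')
    np.savez(f'w_{tag}.npz',im=im,d=d,**{k:np.array(v) for k,v in cal.items()})
    cv2.imwrite(f'pics/w_{tag}.png',im)
    print(o['time'],o['tcp_pos'].round(4),o['tcp_rot'].round(2))
    if c is not None:
        W,C,ok=cloud(f'w_{tag}.npz'); n=(np.hypot(*(W[:,:2]-c).T)<rad)&ok
        P=W[n&(W[:,2]>zl)&(W[:,2]<zh)]; f=W[n&(abs(W[:,2])<.008)]
        if len(f): print('floor z',np.median(f[:,2]))
        print('zmax',np.percentile(P[:,2],99))
        g=np.zeros((300,300),np.uint8); ij=((P[:,:2]-c)*1000+150).astype(int); g[ij[:,1],ij[:,0]]=255
        g=cv2.morphologyEx(g,cv2.MORPH_CLOSE,np.ones((5,5)));g=cv2.morphologyEx(g,cv2.MORPH_OPEN,np.ones((9,9)))
        k=max(cv2.findContours(g,0,2)[0],key=cv2.contourArea); r=cv2.minAreaRect(k)
        yaw=r[2] if r[1][0]>r[1][1] else r[2]-90
        print(tag,np.round((np.array(r[0])-150)/1000+c,4),np.round(r[1]),'yaw',round(yaw,1))
    return o
E
python3 - <<'E'
from hlp import *
o=wrist('car1',(.463,.275))
E
```

```text
0.1 [0.2594 0.5953 0.2258] [-179.9    -0.    156.47]
floor z -0.00022385721780189555Traceback (most recent call last):
  File "<stdin>", line 2, in <module>
  File "hlp.py", line 23, in wrist
    print('zmax',np.percentile(P[:,2],99))
                 ~~~~~~~~~~~~~^^^^^^^^^^^
    return _quantile_unchecked(
        a, q, axis, out, overwrite_input, method, keepdims, weights)
    return _ureduce(a,
                    func=_quantile_ureduce_func,
    ...<5 lines>...
                    overwrite_input=overwrite_input,
                    method=method)
    r = func(a, **kwargs)
    result = _quantile(arr,
                       quantiles=q,
    ...<2 lines>...
                       out=out,
                       weights=wgt)
    slices_having_nans = np.isnan(arr[-1, ...])
                                  ~~~^^^^^^^^^
IndexError: index -1 is out of bounds for axis 0 with size 0
```

View pics/w_car1.png

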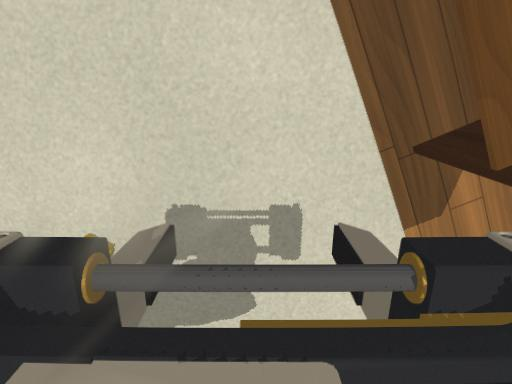

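The wrist view shows bare table and the fingers at columns 140 and 370, around row 270. The move was refused because every row needs all the keys, so I'm sending it again.

Emit:
play_rows(motion=[{"dx": -31,"dy": -21,"dz": 2,"wx": 0,"wy": 0,"wz": 0.41,"gripper": 1},{"dx": -31,"dy": -21,"dz": 2,"wx": 0,"wy": 0,"wz": 0.41,"gripper": 1},{"dx": -31,"dy": -21,"dz": 2,"wx": 0,"wy": 0,"wz": 0.41,"gripper": 1},{"dx": -31,"dy": -21,"dz": 2,"wx": 0,"wy": 0,"wz": 0.41,"gripper": 1},{"dx": -31,"dy": -21,"dz": 2,"wx": 0,"wy": 0,"wz": 0.41,"gripper": 1},{"dx": -31,"dy": -21,"dz": 2,"wx": 0,"wy": 0,"wz": 0.41,"gripper": 1},{"dx": -31,"dy": -21,"dz": 2,"wx": 0,"wy": 0,"wz": 0.41,"gripper": 1},{"dx": -31,"dy": -21,"dz": 2,"wx": 0,"wy": 0,"wz": 0.41,"gripper": 1},{"dx": -31,"dy": -21,"dz": 2,"wx": 0,"wy": 0,"wz": 0.41,"gripper": 1},{"dx": -31,"dy": -21,"dz": 2,"wx": 0,"wy": 0,"wz": 0.41,"gripper": 1},{"dx": -31,"dy": -21,"dz": 2,"wx": 0,"wy": 0,"wz": 0.41,"gripper": 1},{"dx": -31,"dy": -21,"dz": 2,"wx": 0,"wy": 0,"wz": 0.41,"gripper": 1}])

```text
time: 1.15
tcp_pos: [0.4596, 0.2797, 0.2066]
tcp_rot: [-180.0, -0.0, 132.9]
ft_force: [0.9, 1.1, 0.2]
width: 0.996
grasp_force: 0.0
```

Run:
```python
from hlp import *
from bench import env,imaging
c=imaging.calibration('wrist'); print('cam',-np.array(c['R']).T@np.array(c['t']),np.array(c['R'])[2])
o=wrist('car1',(.463,.275))
print(delta(o,(.465,.2735),.017,-46))
```

```text
cam [0.40554757 0.33649705 0.36445045] [ 0.198156   -0.21306206 -0.95673338]
1.15 [0.4596 0.2797 0.2066] [-1.7999e+02 -4.0000e-02  1.3293e+02]
floor z 4.128769412126228e-05
zmax 0.045423414704923906
car1 [0.457  0.2856] [41. 61.] yaw -46.2
({'dx': np.float64(-0.84), 'dy': np.float64(-0.03), 'dz': np.float64(18.96)}, {'wx': np.float64(-0.0), 'wy': np.float64(-0.001), 'wz': np.float64(-0.019)})
```

View pics/w_car1.png

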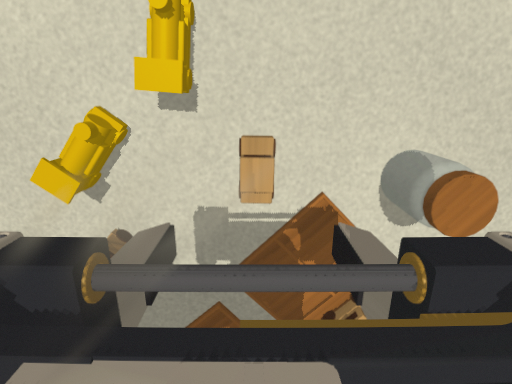

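The wrist view shows car 1 between the fingers (columns 240–275, rows 135–203) and aligned with them; the jar is at (460,200). I'll descend and grip.

Emit:
play_rows(motion=[{"dx": -0.5,"dy": 0.1,"dz": 4,"wx": 0,"wy": 0,"wz": 0,"gripper": 1},{"dx": -0.5,"dy": 0.1,"dz": 8,"wx": 0,"wy": 0,"wz": 0,"gripper": 1},{"dx": -0.5,"dy": 0.1,"dz": 12,"wx": 0,"wy": 0,"wz": 0,"gripper": 1},{"dx": -0.5,"dy": 0.1,"dz": 15,"wx": 0,"wy": 0,"wz": 0,"gripper": 1},{"dx": -0.5,"dy": 0.1,"dz": 17,"wx": 0,"wy": 0,"wz": 0,"gripper": 1},{"dx": -0.5,"dy": 0.1,"dz": 18.5,"wx": 0,"wy": 0,"wz": 0,"gripper": 1},{"dx": -0.5,"dy": 0.1,"dz": 19,"wx": 0,"wy": 0,"wz": 0,"gripper": 1},{"dx": -0.5,"dy": 0.1,"dz": 19,"wx": 0,"wy": 0,"wz": 0,"gripper": 0.6},{"dx": -0.5,"dy": 0.1,"dz": 19,"wx": 0,"wy": 0,"wz": 0,"gripper": 0.35},{"dx": -0.5,"dy": 0.1,"dz": 19,"wx": 0,"wy": 0,"wz": 0,"gripper": 0.2},{"dx": -0.5,"dy": 0.1,"dz": 19,"wx": 0,"wy": 0,"wz": 0,"gripper": 0.2},{"dx": -0.5,"dy": 0.1,"dz": 19,"wx": 0,"wy": 0,"wz": 0,"gripper": 0.2}], grip_force=20)

```text
time: 2.2
tcp_pos: [0.4648, 0.2772, 0.0179]
tcp_rot: [179.9, 0.0, 133.0]
ft_force: [1.4, -0.0, -0.2]
width: 0.691
grasp_force: 0.0
```

Emit:
play_rows(motion=[{"dx": 0,"dy": 0,"dz": 0,"wx": 0,"wy": 0,"wz": 0,"gripper": 0.2},{"dx": 0,"dy": 0,"dz": 0,"wx": 0,"wy": 0,"wz": 0,"gripper": 0.2},{"dx": 0,"dy": 0,"dz": 0,"wx": 0,"wy": 0,"wz": 0,"gripper": 0.2},{"dx": 0,"dy": 0,"dz": -2,"wx": 0,"wy": 0,"wz": 0,"gripper": 0.2},{"dx": 0,"dy": 0,"dz": -5,"wx": 0,"wy": 0,"wz": 0,"gripper": 0.2},{"dx": 0,"dy": 0,"dz": -8,"wx": 0,"wy": 0,"wz": 0,"gripper": 0.2},{"dx": 0,"dy": 0,"dz": -10,"wx": 0,"wy": 0,"wz": 0,"gripper": 0.2},{"dx": 0,"dy": 0,"dz": -10,"wx": 0,"wy": 0,"wz": 0,"gripper": 0.2}])

```text
time: 2.87
tcp_pos: [0.4668, 0.2784, 0.1212]
tcp_rot: [179.6, 0.1, 133.0]
ft_force: [1.1, 0.4, 0.2]
width: 0.408
grasp_force: 20.0
```

Run:
```python
from hlp import *
from bench import env
o=env.get_obs(); print(o['tcp_pos'],o['tcp_rot'],o['width'],o['grasp_force'])
W,C,ok=cloud('w_car1.npz') # tray edges in wrist view
h=cv2.cvtColor(C[None],cv2.COLOR_BGR2HSV)[0]
for cx,cy,yaw in [(.635,.222,-1.7),(.643,.0035,-5),(.621,-.2285,-4.6)]:
    y=np.radians(yaw); f=np.array([cx,cy])-.031*np.array([np.cos(y),np.sin(y)])
    for l in(26,30,42,-50,-42): print('floor',f.round(4),'lane',l,(f+l/1000*np.array([-np.sin(y),np.cos(y)])).round(4))
print(delta(o,(.6025,.25),.1165,-1.7))
j=(np.hypot(*(W[:,:2]-(.61,.39)).T)<.06)&ok&(W[:,2]>.09)
print('jar cap',W[j].min(0),W[j].max(0))
```

```text
[0.46683341 0.27843934 0.1212325 ] [1.79557533e+02 9.50717162e-02 1.32962934e+02] 0.40813728527811655 19.99772071838379
floor [0.604  0.2229] lane 26 [0.6048 0.2489]
floor [0.604  0.2229] lane 30 [0.6049 0.2529]
floor [0.604  0.2229] lane 42 [0.6053 0.2649]
floor [0.604  0.2229] lane -50 [0.6025 0.1729]
floor [0.604  0.2229] lane -42 [0.6028 0.1809]
floor [0.6121 0.0062] lane 26 [0.6144 0.0321]
floor [0.6121 0.0062] lane 30 [0.6147 0.0361]
floor [0.6121 0.0062] lane 42 [0.6158 0.048 ]
floor [0.6121 0.0062] lane -50 [ 0.6078 -0.0436]
floor [0.6121 0.0062] lane -42 [ 0.6085 -0.0356]
floor [ 0.5901 -0.226 ] lane 26 [ 0.5922 -0.2001]
floor [ 0.5901 -0.226 ] lane 30 [ 0.5925 -0.1961]
floor [ 0.5901 -0.226 ] lane 42 [ 0.5935 -0.1841]
floor [ 0.5901 -0.226 ] lane -50 [ 0.5861 -0.2759]
floor [ 0.5901 -0.226 ] lane -42 [ 0.5867 -0.2679]
({'dx': np.float64(-11.33), 'dy': np.float64(7.99), 'dz': np.float64(0.55)}, {'wx': np.float64(0.007), 'wy': np.float64(0.005), 'wz': np.float64(-0.791)})
jar cap [0.57963264 0.3676856  0.09010432] [0.64256292 0.43021663 0.11240487]
```

Emit:
play_rows(motion=[{"dx": -3,"dy": 2,"dz": 0,"wx": 0.002,"wy": 0,"wz": -0.1,"gripper": 0.2},{"dx": -6,"dy": 4.2,"dz": 0,"wx": 0.004,"wy": 0,"wz": -0.2,"gripper": 0.2},{"dx": -9,"dy": 6.4,"dz": 0,"wx": 0.006,"wy": 0,"wz": -0.3,"gripper": 0.2},{"dx": -11.2,"dy": 7.8,"dz": 0,"wx": 0.007,"wy": 0.005,"wz": -0.42,"gripper": 0.2},{"dx": -11.2,"dy": 7.8,"dz": 0,"wx": 0.007,"wy": 0.005,"wz": -0.54,"gripper": 0.2},{"dx": -11.2,"dy": 7.8,"dz": 0,"wx": 0.007,"wy": 0.005,"wz": -0.66,"gripper": 0.2},{"dx": -11.2,"dy": 7.8,"dz": 0,"wx": 0.007,"wy": 0.005,"wz": -0.79,"gripper": 0.2},{"dx": -11.2,"dy": 7.8,"dz": 0,"wx": 0.007,"wy": 0.005,"wz": -0.79,"gripper": 0.2},{"dx": -11.2,"dy": 7.8,"dz": 0,"wx": 0.007,"wy": 0.005,"wz": -0.79,"gripper": 0.2}])

```text
time: 3.62
tcp_pos: [0.5969, 0.2475, 0.1156]
tcp_rot: [-179.7, -0.5, 178.0]
ft_force: [0.5, 0.0, 0.1]
width: 0.411
grasp_force: 20.0
```

Run:
```python
from hlp import *
o=wrist('tr1'); print(delta(o,(.6,.2495),.0222,-1.7))
W,C,ok=cloud('w_tr1.npz')
j=(np.hypot(*(W[:,:2]-(.61,.39)).T)<.06)&ok&(W[:,2]>.02)
if j.any(): print('jar',W[j].min(0),W[j].max(0))
```

```text
3.6167 [0.5969 0.2475 0.1156] [-179.74   -0.51  178.03]
({'dx': np.float64(-0.39), 'dy': np.float64(0.26), 'dz': np.float64(9.33)}, {'wx': np.float64(-0.005), 'wy': np.float64(-0.009), 'wz': np.float64(-0.005)})
jar [0.57545369 0.36255016 0.02004003] [0.63481243 0.4224457  0.11157894]
```

View pics/w_tr1.png

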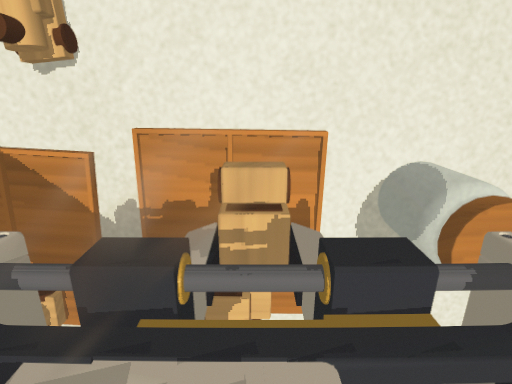

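The wrist view shows the car held straight (columns 220–290) over the left lane; the rib is at column 230 and the jar is clear at right (480,230). I'll lower and release it.

Emit:
play_rows(motion=[{"dx": -0.3,"dy": 0.1,"dz": 2.5,"wx": -0.005,"wy": -0.009,"wz": -0.005,"gripper": 0.2},{"dx": -0.3,"dy": 0.1,"dz": 5,"wx": -0.005,"wy": -0.009,"wz": -0.005,"gripper": 0.2},{"dx": -0.3,"dy": 0.1,"dz": 7,"wx": -0.005,"wy": -0.009,"wz": -0.005,"gripper": 0.2},{"dx": -0.3,"dy": 0.1,"dz": 8.4,"wx": -0.005,"wy": -0.009,"wz": -0.005,"gripper": 0.2},{"dx": -0.3,"dy": 0.1,"dz": 9.1,"wx": -0.005,"wy": -0.009,"wz": -0.005,"gripper": 0.2},{"dx": -0.3,"dy": 0.1,"dz": 9.3,"wx": -0.005,"wy": -0.009,"wz": -0.005,"gripper": 0.2},{"dx": -0.3,"dy": 0.1,"dz": 9.3,"wx": -0.005,"wy": -0.009,"wz": -0.005,"gripper": 0.2},{"dx": -0.3,"dy": 0.1,"dz": 9.3,"wx": -0.005,"wy": -0.009,"wz": -0.005,"gripper": 0.2}])

```text
time: 4.33
tcp_pos: [0.6002, 0.2486, 0.0256]
tcp_rot: [180.0, 0.2, 178.4]
ft_force: [-3.5, -2.5, 11.4]
width: 0.411
grasp_force: 20.0
```

Emit:
play_rows(motion=[{"dx": 0,"dy": 0,"dz": 0,"wx": 0,"wy": 0,"wz": 0,"gripper": 0.5},{"dx": 0,"dy": 0,"dz": 0,"wx": 0,"wy": 0,"wz": 0,"gripper": 0.62},{"dx": 0,"dy": 0,"dz": 0,"wx": 0,"wy": 0,"wz": 0,"gripper": 0.62},{"dx": 0,"dy": 0,"dz": 0,"wx": 0,"wy": 0,"wz": 0,"gripper": 0.62},{"dx": 0,"dy": 0,"dz": -2,"wx": 0,"wy": 0,"wz": 0,"gripper": 0.62},{"dx": 0,"dy": 0,"dz": -6,"wx": 0,"wy": 0,"wz": 0,"gripper": 0.62},{"dx": 0,"dy": 0,"dz": -10,"wx": 0,"wy": 0,"wz": 0,"gripper": 0.62},{"dx": 0,"dy": 0,"dz": -14,"wx": 0,"wy": 0,"wz": 0,"gripper": 0.62},{"dx": 0,"dy": 0,"dz": -18,"wx": 0,"wy": 0,"wz": 0,"gripper": 0.8},{"dx": 0,"dy": 0,"dz": -18,"wx": 0,"wy": 0,"wz": 0,"gripper": 1}])

```text
time: 5.17
tcp_pos: [0.6041, 0.251, 0.2132]
tcp_rot: [179.6, 0.9, 178.5]
ft_force: [0.8, 1.2, 1.6]
width: 0.717
grasp_force: 0.0
```

Run:
```python
from hlp import *
o=wrist('p1',(.6,.249),.018)
for t in ((.43,.0755),.2,2),((.447,-.1025),.2,-25.5): print(delta(o,*t))
W,C,ok=cloud('w_p1.npz')
for c in [(.43,.0755)]:
    b=ok&(np.hypot(*(W[:,:2]-c).T)<.065)&(W[:,2]>.012); print(b.sum())
```

```text
5.1667 [0.6041 0.251  0.2132] [179.62   0.86 178.49]
floor z 0.003967088095817126
zmax 0.049372206007735925
p1 [0.586  0.2475] [41. 60.] yaw 0.0
({'dx': np.float64(16.96), 'dy': np.float64(-18.01), 'dz': np.float64(0.95)}, {'wx': np.float64(0.006), 'wy': np.float64(0.015), 'wz': np.float64(-0.061)})
({'dx': np.float64(14.79), 'dy': np.float64(-35.76), 'dz': np.float64(0.86)}, {'wx': np.float64(0.01), 'wy': np.float64(0.013), 'wz': np.float64(0.419)})
2768
```

Emit:
play_rows(motion=[{"dx": 2,"dy": -2,"dz": 0,"wx": 0.006,"wy": 0.015,"wz": -0.03,"gripper": 1},{"dx": 5,"dy": -5,"dz": 0,"wx": 0.006,"wy": 0.015,"wz": -0.06,"gripper": 1},{"dx": 8,"dy": -8,"dz": 0,"wx": 0.006,"wy": 0.015,"wz": -0.06,"gripper": 1},{"dx": 11,"dy": -11,"dz": 0,"wx": 0.006,"wy": 0.015,"wz": -0.06,"gripper": 1},{"dx": 14,"dy": -14,"dz": 0,"wx": 0.006,"wy": 0.015,"wz": -0.06,"gripper": 1},{"dx": 16.5,"dy": -17,"dz": 0.5,"wx": 0.006,"wy": 0.015,"wz": -0.06,"gripper": 1},{"dx": 17,"dy": -18,"dz": 1,"wx": 0.006,"wy": 0.015,"wz": -0.06,"gripper": 1},{"dx": 17,"dy": -18,"dz": 1,"wx": 0.006,"wy": 0.015,"wz": -0.06,"gripper": 1},{"dx": 17,"dy": -18,"dz": 1,"wx": 0.006,"wy": 0.015,"wz": -0.06,"gripper": 1},{"dx": 17,"dy": -18,"dz": 1,"wx": 0.006,"wy": 0.015,"wz": -0.06,"gripper": 1}])

```text
time: 6.05
tcp_pos: [0.4259, 0.0739, 0.1933]
tcp_rot: [-179.8, -0.7, -178.0]
ft_force: [0.1, 0.6, 0.6]
width: 0.997
grasp_force: 0.0
```

Run:
```python
from hlp import *
o=wrist('eng',(.43,.0755)); print(delta(o,(.43,.0755),.015,2))
```

```text
6.05 [0.4259 0.0739 0.1933] [-179.77   -0.72 -178.01]
floor z -1.0571403858820471e-05
zmax 0.19934005436360797
eng [0.4279 0.0763] [92. 46.] yaw 1.9
({'dx': np.float64(-0.63), 'dy': np.float64(0.22), 'dz': np.float64(17.82)}, {'wx': np.float64(-0.004), 'wy': np.float64(-0.013), 'wz': np.float64(-0.0)})
```

View pics/w_eng.png

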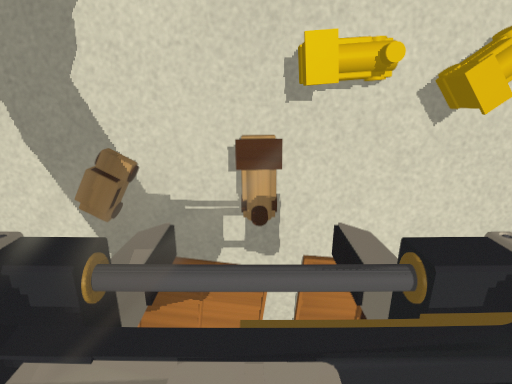

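The engine is seen with its cab at (259,153) and chimney at (260,214), aligned with the tool. I'll grip it.

Emit:
play_rows(motion=[{"dx": -0.4,"dy": 0.2,"dz": 4,"wx": -0.004,"wy": -0.01,"wz": 0,"gripper": 1},{"dx": -0.4,"dy": 0.2,"dz": 8,"wx": -0.004,"wy": -0.01,"wz": 0,"gripper": 1},{"dx": -0.4,"dy": 0.2,"dz": 12,"wx": -0.004,"wy": -0.01,"wz": 0,"gripper": 1},{"dx": -0.4,"dy": 0.2,"dz": 15,"wx": -0.004,"wy": -0.01,"wz": 0,"gripper": 1},{"dx": -0.4,"dy": 0.2,"dz": 17,"wx": -0.004,"wy": -0.01,"wz": 0,"gripper": 1},{"dx": -0.4,"dy": 0.2,"dz": 17.8,"wx": -0.004,"wy": -0.01,"wz": 0,"gripper": 1},{"dx": -0.4,"dy": 0.2,"dz": 17.8,"wx": -0.004,"wy": -0.01,"wz": 0,"gripper": 1},{"dx": -0.4,"dy": 0.2,"dz": 17.8,"wx": -0.004,"wy": -0.01,"wz": 0,"gripper": 0.6},{"dx": -0.4,"dy": 0.2,"dz": 17.8,"wx": -0.004,"wy": -0.01,"wz": 0,"gripper": 0.35},{"dx": -0.4,"dy": 0.2,"dz": 17.8,"wx": -0.004,"wy": -0.01,"wz": 0,"gripper": 0.2},{"dx": -0.4,"dy": 0.2,"dz": 17.8,"wx": -0.004,"wy": -0.01,"wz": 0,"gripper": 0.2},{"dx": -0.4,"dy": 0.2,"dz": 17.8,"wx": -0.004,"wy": -0.01,"wz": 0,"gripper": 0.2}])

```text
time: 7.1
tcp_pos: [0.4274, 0.0739, 0.0162]
tcp_rot: [-179.9, -0.1, -178.1]
ft_force: [0.3, 0.2, 0.5]
width: 0.688
grasp_force: 0.0
```

Emit:
play_rows(motion=[{"dx": 0,"dy": 0,"dz": 0,"wx": 0,"wy": 0,"wz": 0,"gripper": 0.2},{"dx": 0,"dy": 0,"dz": 0,"wx": 0,"wy": 0,"wz": 0,"gripper": 0.2},{"dx": 0,"dy": 0,"dz": 0,"wx": 0,"wy": 0,"wz": 0,"gripper": 0.2},{"dx": 0,"dy": 0,"dz": 0,"wx": 0,"wy": 0,"wz": 0,"gripper": 0.2}])

```text
time: 7.43
tcp_pos: [0.4266, 0.074, 0.0154]
tcp_rot: [-179.9, -0.2, -178.0]
ft_force: [-0.2, -0.4, 1.0]
width: 0.412
grasp_force: 20.0
```

Emit:
play_rows(motion=[{"dx": 0,"dy": 0,"dz": -2,"wx": 0,"wy": 0,"wz": 0,"gripper": 0.2},{"dx": 0,"dy": 0,"dz": -5,"wx": 0,"wy": 0,"wz": 0,"gripper": 0.2},{"dx": 0,"dy": 0,"dz": -8,"wx": 0,"wy": 0,"wz": 0,"gripper": 0.2},{"dx": 0,"dy": 0,"dz": -10,"wx": 0,"wy": 0,"wz": 0,"gripper": 0.2},{"dx": 0,"dy": 0,"dz": -10,"wx": 0,"wy": 0,"wz": 0,"gripper": 0.2},{"dx": 0,"dy": 0,"dz": -10,"wx": 0,"wy": 0,"wz": 0,"gripper": 0.2}])

```text
time: 7.93
tcp_pos: [0.4277, 0.0739, 0.1161]
tcp_rot: [-179.9, -0.0, -178.1]
ft_force: [-0.1, 0.8, -1.5]
width: 0.413
grasp_force: 20.0
```

Run:
```python
from hlp import *
from bench import env
print(delta(env.get_obs(),(.606,.048),.115,-5))
```

```text
({'dx': np.float64(-17.73), 'dy': np.float64(-3.18), 'dz': np.float64(0.1)}, {'wx': np.float64(-0.001), 'wy': np.float64(-0.0), 'wz': np.float64(0.121)})
```

Emit:
play_rows(motion=[{"dx": -2,"dy": -0.5,"dz": 0,"wx": 0,"wy": 0,"wz": 0.03,"gripper": 0.2},{"dx": -5,"dy": -1,"dz": 0,"wx": 0,"wy": 0,"wz": 0.08,"gripper": 0.2},{"dx": -8,"dy": -1.5,"dz": 0,"wx": 0,"wy": 0,"wz": 0.12,"gripper": 0.2},{"dx": -11,"dy": -2,"dz": 0,"wx": 0,"wy": 0,"wz": 0.12,"gripper": 0.2},{"dx": -14,"dy": -2.6,"dz": 0,"wx": 0,"wy": 0,"wz": 0.12,"gripper": 0.2},{"dx": -16.5,"dy": -3,"dz": 0,"wx": 0,"wy": 0,"wz": 0.12,"gripper": 0.2},{"dx": -17.7,"dy": -3.2,"dz": 0,"wx": 0,"wy": 0,"wz": 0.12,"gripper": 0.2},{"dx": -17.7,"dy": -3.2,"dz": 0,"wx": 0,"wy": 0,"wz": 0.12,"gripper": 0.2},{"dx": -17.7,"dy": -3.2,"dz": 0,"wx": 0,"wy": 0,"wz": 0.12,"gripper": 0.2},{"dx": -17.7,"dy": -3.2,"dz": 0,"wx": 0,"wy": 0,"wz": 0.12,"gripper": 0.2}])

```text
time: 8.77
tcp_pos: [0.6026, 0.0483, 0.1129]
tcp_rot: [-179.9, -0.4, 175.1]
ft_force: [0.5, 0.4, -0.9]
width: 0.409
grasp_force: 20.0
```

Run:
```python
from hlp import *
o=wrist('tr2'); print(delta(o,(.606,.048),.0195,-5))
```

```text
8.7667 [0.6026 0.0483 0.1129] [-179.89   -0.4   175.12]
({'dx': np.float64(-0.41), 'dy': np.float64(0.01), 'dz': np.float64(9.33)}, {'wx': np.float64(-0.002), 'wy': np.float64(-0.007), 'wz': np.float64(0.002)})
```

View pics/w_tr2.png

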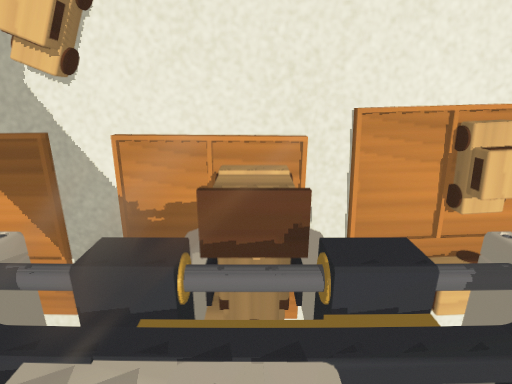

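The engine (columns 198–310) is centred over its lane (rib at column 210, lip at 305), and car 1 is parked at (485,165). I'll lower and release it.

Emit:
play_rows(motion=[{"dx": -0.3,"dy": 0,"dz": 2.5,"wx": 0,"wy": -0.007,"wz": 0,"gripper": 0.2},{"dx": -0.3,"dy": 0,"dz": 5,"wx": 0,"wy": -0.007,"wz": 0,"gripper": 0.2},{"dx": -0.3,"dy": 0,"dz": 7,"wx": 0,"wy": -0.007,"wz": 0,"gripper": 0.2},{"dx": -0.3,"dy": 0,"dz": 8.4,"wx": 0,"wy": -0.007,"wz": 0,"gripper": 0.2},{"dx": -0.3,"dy": 0,"dz": 9.1,"wx": 0,"wy": -0.007,"wz": 0,"gripper": 0.2},{"dx": -0.3,"dy": 0,"dz": 9.3,"wx": 0,"wy": -0.007,"wz": 0,"gripper": 0.2},{"dx": -0.3,"dy": 0,"dz": 9.3,"wx": 0,"wy": -0.007,"wz": 0,"gripper": 0.2},{"dx": -0.3,"dy": 0,"dz": 9.3,"wx": 0,"wy": -0.007,"wz": 0,"gripper": 0.2}])

```text
time: 9.48
tcp_pos: [0.6083, 0.0479, 0.0227]
tcp_rot: [-179.9, 0.3, 175.1]
ft_force: [0.2, 0.6, 0.2]
width: 0.411
grasp_force: 20.0
```

Emit:
play_rows(motion=[{"dx": 0.1,"dy": 0,"dz": 0.15,"wx": 0,"wy": 0,"wz": 0,"gripper": 0.2},{"dx": 0.1,"dy": 0,"dz": 0.3,"wx": 0,"wy": 0,"wz": 0,"gripper": 0.2},{"dx": 0.1,"dy": 0,"dz": 0.3,"wx": 0,"wy": 0,"wz": 0,"gripper": 0.2},{"dx": 0.1,"dy": 0,"dz": 0.3,"wx": 0,"wy": 0,"wz": 0,"gripper": 0.2}])

```text
time: 9.82
tcp_pos: [0.6073, 0.0479, 0.0196]
tcp_rot: [-179.9, 0.3, 175.1]
ft_force: [0.6, 0.6, 3.9]
width: 0.411
grasp_force: 20.0
```

Contact with the floor, so I'm releasing it.

Emit:
play_rows(motion=[{"dx": 0,"dy": 0,"dz": 0,"wx": 0,"wy": 0,"wz": 0,"gripper": 0.5},{"dx": 0,"dy": 0,"dz": 0,"wx": 0,"wy": 0,"wz": 0,"gripper": 0.7},{"dx": 0,"dy": 0,"dz": 0,"wx": 0,"wy": 0,"wz": 0,"gripper": 0.7},{"dx": 0,"dy": 0,"dz": 0,"wx": 0,"wy": 0,"wz": 0,"gripper": 0.7},{"dx": 0,"dy": 0,"dz": -2,"wx": 0,"wy": 0,"wz": 0,"gripper": 0.7},{"dx": 0,"dy": 0,"dz": -6,"wx": 0,"wy": 0,"wz": 0,"gripper": 0.7},{"dx": 0,"dy": 0,"dz": -10,"wx": 0,"wy": 0,"wz": 0,"gripper": 0.7},{"dx": 0,"dy": 0,"dz": -14,"wx": 0,"wy": 0,"wz": 0,"gripper": 0.7},{"dx": 0,"dy": 0,"dz": -18,"wx": 0,"wy": 0,"wz": 0,"gripper": 0.8},{"dx": 0,"dy": 0,"dz": -18,"wx": 0,"wy": 0,"wz": 0,"gripper": 1}])

```text
time: 10.65
tcp_pos: [0.6111, 0.0492, 0.2078]
tcp_rot: [180.0, 1.0, 175.1]
ft_force: [1.4, 0.4, 0.8]
width: 0.802
grasp_force: 0.0
```

Run:
```python
from hlp import *
o=wrist('p2',(.608,.048),.018,.08)
print(delta(o,(.447,-.1025),.2,-25))
```

```text
10.65 [0.6111 0.0492 0.2078] [179.95   1.02 175.09]
floor z 0.0037180115451559944
zmax 0.06675707055224234
p2 [0.6085 0.0471] [46. 92.] yaw -2.6
({'dx': np.float64(15.06), 'dy': np.float64(-16.51), 'dz': np.float64(0.49)}, {'wx': np.float64(0.004), 'wy': np.float64(0.018), 'wz': np.float64(0.351)})
```

Emit:
play_rows(motion=[{"dx": 2,"dy": -2,"dz": 0,"wx": 0.004,"wy": 0.018,"wz": 0.08,"gripper": 1},{"dx": 5,"dy": -5,"dz": 0,"wx": 0.004,"wy": 0.018,"wz": 0.18,"gripper": 1},{"dx": 8,"dy": -8,"dz": 0,"wx": 0.004,"wy": 0.018,"wz": 0.28,"gripper": 1},{"dx": 11,"dy": -11,"dz": 0,"wx": 0.004,"wy": 0.018,"wz": 0.35,"gripper": 1},{"dx": 13.5,"dy": -14,"dz": 0,"wx": 0.004,"wy": 0.018,"wz": 0.35,"gripper": 1},{"dx": 15,"dy": -16.5,"dz": 0.5,"wx": 0.004,"wy": 0.018,"wz": 0.35,"gripper": 1},{"dx": 15,"dy": -16.5,"dz": 0.5,"wx": 0.004,"wy": 0.018,"wz": 0.35,"gripper": 1},{"dx": 15,"dy": -16.5,"dz": 0.5,"wx": 0.004,"wy": 0.018,"wz": 0.35,"gripper": 1},{"dx": 15,"dy": -16.5,"dz": 0.5,"wx": 0.004,"wy": 0.018,"wz": 0.35,"gripper": 1}])

```text
time: 11.45
tcp_pos: [0.4424, -0.1029, 0.1929]
tcp_rot: [-179.6, -0.8, 155.0]
ft_force: [1.2, -0.5, 1.3]
width: 1.002
grasp_force: 0.0
```

Run:
```python
from hlp import *
o=wrist('car2',(.447,-.1025),.012,.08)
print(delta(o,(.447,-.1025),.0165,-25.5))
```

```text
11.45 [ 0.4424 -0.1029  0.1929] [-179.62   -0.77  155.03]
floor z -6.341914746757006e-06
zmax 0.04546707188168016
car2 [ 0.439  -0.0965] [42. 62.] yaw -26.6
({'dx': np.float64(-0.63), 'dy': np.float64(0.35), 'dz': np.float64(17.63)}, {'wx': np.float64(-0.007), 'wy': np.float64(-0.013), 'wz': np.float64(0.009)})
```

View pics/w_car2.png

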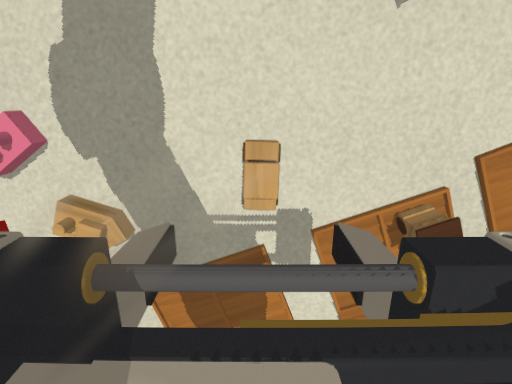

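Car 2 is at columns 243–280, rows 140–210, aligned and a few mm right of the tool centre. I'll grip it.

Emit:
play_rows(motion=[{"dx": -0.3,"dy": 0.4,"dz": 4,"wx": -0.007,"wy": -0.01,"wz": 0.02,"gripper": 1},{"dx": -0.3,"dy": 0.4,"dz": 8,"wx": -0.007,"wy": -0.01,"wz": 0.02,"gripper": 1},{"dx": -0.3,"dy": 0.4,"dz": 12,"wx": -0.007,"wy": -0.01,"wz": 0.02,"gripper": 1},{"dx": -0.3,"dy": 0.4,"dz": 15,"wx": -0.007,"wy": -0.01,"wz": 0.02,"gripper": 1},{"dx": -0.3,"dy": 0.4,"dz": 17,"wx": -0.007,"wy": -0.01,"wz": 0.02,"gripper": 1},{"dx": -0.3,"dy": 0.4,"dz": 17.7,"wx": -0.007,"wy": -0.01,"wz": 0.02,"gripper": 1},{"dx": -0.3,"dy": 0.4,"dz": 17.7,"wx": -0.007,"wy": -0.01,"wz": 0.02,"gripper": 1},{"dx": -0.3,"dy": 0.4,"dz": 17.7,"wx": -0.007,"wy": -0.01,"wz": 0.02,"gripper": 0.6},{"dx": -0.3,"dy": 0.4,"dz": 17.7,"wx": -0.007,"wy": -0.01,"wz": 0.02,"gripper": 0.35},{"dx": -0.3,"dy": 0.4,"dz": 17.7,"wx": -0.007,"wy": -0.01,"wz": 0.02,"gripper": 0.2},{"dx": -0.3,"dy": 0.4,"dz": 17.7,"wx": -0.007,"wy": -0.01,"wz": 0.02,"gripper": 0.2},{"dx": -0.3,"dy": 0.4,"dz": 17.7,"wx": -0.007,"wy": -0.01,"wz": 0.02,"gripper": 0.2}])

```text
time: 12.5
tcp_pos: [0.445, -0.1015, 0.0173]
tcp_rot: [180.0, -0.0, 153.9]
ft_force: [-0.3, -0.5, 0.1]
width: 0.688
grasp_force: 0.0
```

Emit:
play_rows(motion=[{"dx": 0,"dy": 0,"dz": 0,"wx": 0,"wy": 0,"wz": 0,"gripper": 0.2},{"dx": 0,"dy": 0,"dz": 0,"wx": 0,"wy": 0,"wz": 0,"gripper": 0.2},{"dx": 0,"dy": 0,"dz": 0,"wx": 0,"wy": 0,"wz": 0,"gripper": 0.2},{"dx": 0,"dy": 0,"dz": 0,"wx": 0,"wy": 0,"wz": 0,"gripper": 0.2}])

```text
time: 12.83
tcp_pos: [0.4442, -0.1013, 0.0164]
tcp_rot: [-180.0, -0.1, 153.9]
ft_force: [0.4, -1.1, 0.9]
width: 0.412
grasp_force: 20.0
```

Emit:
play_rows(motion=[{"dx": 0,"dy": 0,"dz": -2,"wx": 0,"wy": 0,"wz": 0,"gripper": 0.2},{"dx": 0,"dy": 0,"dz": -6,"wx": 0,"wy": 0,"wz": 0,"gripper": 0.2},{"dx": 0,"dy": 0,"dz": -10,"wx": 0,"wy": 0,"wz": 0,"gripper": 0.2},{"dx": 0,"dy": 0,"dz": -13,"wx": 0,"wy": 0,"wz": 0,"gripper": 0.2},{"dx": 0,"dy": 0,"dz": -13,"wx": 0,"wy": 0,"wz": 0,"gripper": 0.2},{"dx": 0,"dy": 0,"dz": -13,"wx": 0,"wy": 0,"wz": 0,"gripper": 0.2}])

```text
time: 13.33
tcp_pos: [0.4459, -0.1019, 0.1482]
tcp_rot: [180.0, 0.1, 153.9]
ft_force: [-0.1, -0.5, -0.8]
width: 0.41
grasp_force: 20.0
```

Run:
```python
from hlp import *
from bench import env
print(delta(env.get_obs(),(.598,.174),.147,-1.7))
```

```text
({'dx': np.float64(-1.5), 'dy': np.float64(31.47), 'dz': np.float64(0.14)}, {'wx': np.float64(0.0), 'wy': np.float64(0.002), 'wz': np.float64(-0.426)})
```

Emit:
play_rows(motion=[{"dx": -0.2,"dy": 2,"dz": 0,"wx": 0,"wy": 0,"wz": -0.03,"gripper": 0.2},{"dx": -0.4,"dy": 5,"dz": 0,"wx": 0,"wy": 0,"wz": -0.08,"gripper": 0.2},{"dx": -0.5,"dy": 8.5,"dz": 0,"wx": 0,"wy": 0,"wz": -0.13,"gripper": 0.2},{"dx": -0.6,"dy": 12,"dz": 0,"wx": 0,"wy": 0,"wz": -0.18,"gripper": 0.2},{"dx": -0.8,"dy": 15.5,"dz": 0,"wx": 0,"wy": 0,"wz": -0.23,"gripper": 0.2},{"dx": -1,"dy": 19,"dz": 0,"wx": 0,"wy": 0,"wz": -0.28,"gripper": 0.2},{"dx": -1.2,"dy": 22.5,"dz": 0,"wx": 0,"wy": 0,"wz": -0.33,"gripper": 0.2},{"dx": -1.3,"dy": 26,"dz": 0,"wx": 0,"wy": 0,"wz": -0.38,"gripper": 0.2},{"dx": -1.4,"dy": 29,"dz": 0,"wx": 0,"wy": 0,"wz": -0.425,"gripper": 0.2},{"dx": -1.5,"dy": 31.5,"dz": 0,"wx": 0,"wy": 0,"wz": -0.425,"gripper": 0.2},{"dx": -1.5,"dy": 31.5,"dz": 0,"wx": 0,"wy": 0,"wz": -0.425,"gripper": 0.2},{"dx": -1.5,"dy": 31.5,"dz": 0,"wx": 0,"wy": 0,"wz": -0.425,"gripper": 0.2}])

```text
time: 14.33
tcp_pos: [0.5951, 0.1766, 0.1437]
tcp_rot: [179.9, -0.4, 178.4]
ft_force: [-0.7, -1.0, -0.4]
width: 0.413
grasp_force: 20.0
```

Run:
```python
from hlp import *
o=wrist('tr3'); print(delta(o,(.598,.174),.0205,-1.7))
```

```text
14.3333 [0.5951 0.1766 0.1437] [179.95  -0.37 178.41]
({'dx': np.float64(-0.38), 'dy': np.float64(-0.26), 'dz': np.float64(12.32)}, {'wx': np.float64(0.001), 'wy': np.float64(-0.006), 'wz': np.float64(0.002)})
```

View pics/w_tr3.png

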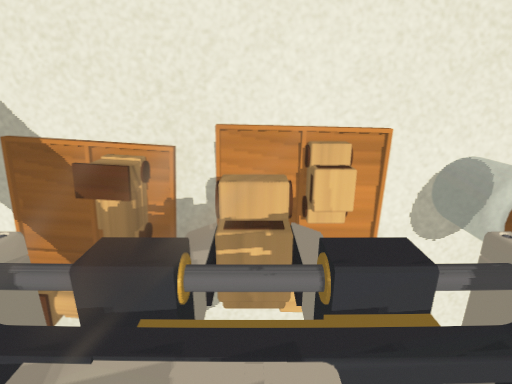

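Car 2 (columns 217–292) is over the free lane; the rib is at column 303 and car 1 at (330,180). I'll lower it, keeping the release opening small next to car 1.

Emit:
play_rows(motion=[{"dx": -0.2,"dy": -0.3,"dz": 3,"wx": 0,"wy": -0.006,"wz": 0,"gripper": 0.2},{"dx": -0.2,"dy": -0.3,"dz": 6,"wx": 0,"wy": -0.006,"wz": 0,"gripper": 0.2},{"dx": -0.2,"dy": -0.3,"dz": 8.5,"wx": 0,"wy": -0.006,"wz": 0,"gripper": 0.2},{"dx": -0.2,"dy": -0.3,"dz": 10.5,"wx": 0,"wy": -0.006,"wz": 0,"gripper": 0.2},{"dx": -0.2,"dy": -0.3,"dz": 11.8,"wx": 0,"wy": -0.006,"wz": 0,"gripper": 0.2},{"dx": -0.2,"dy": -0.3,"dz": 12.3,"wx": 0,"wy": -0.006,"wz": 0,"gripper": 0.2},{"dx": -0.2,"dy": -0.3,"dz": 12.5,"wx": 0,"wy": -0.006,"wz": 0,"gripper": 0.2},{"dx": -0.2,"dy": -0.3,"dz": 12.5,"wx": 0,"wy": -0.006,"wz": 0,"gripper": 0.2},{"dx": -0.2,"dy": -0.3,"dz": 12.5,"wx": 0,"wy": -0.006,"wz": 0,"gripper": 0.2},{"dx": -0.2,"dy": -0.3,"dz": 12.5,"wx": 0,"wy": -0.006,"wz": 0,"gripper": 0.2}])

```text
time: 15.22
tcp_pos: [0.599, 0.172, 0.0222]
tcp_rot: [179.9, 0.3, 178.2]
ft_force: [0.0, -0.3, -0.6]
width: 0.413
grasp_force: 20.0
```

Emit:
play_rows(motion=[{"dx": 0,"dy": 0,"dz": 0.1,"wx": 0,"wy": 0,"wz": 0,"gripper": 0.2},{"dx": 0,"dy": 0,"dz": 0.2,"wx": 0,"wy": 0,"wz": 0,"gripper": 0.2},{"dx": 0,"dy": 0,"dz": 0.2,"wx": 0,"wy": 0,"wz": 0,"gripper": 0.2},{"dx": 0,"dy": 0,"dz": 0.2,"wx": 0,"wy": 0,"wz": 0,"gripper": 0.2}])

```text
time: 15.55
tcp_pos: [0.599, 0.1721, 0.0203]
tcp_rot: [179.9, 0.3, 178.2]
ft_force: [-0.3, -0.3, 4.5]
width: 0.413
grasp_force: 20.0
```

Emit:
play_rows(motion=[{"dx": 0,"dy": 0,"dz": 0,"wx": 0,"wy": 0,"wz": 0,"gripper": 0.48},{"dx": 0,"dy": 0,"dz": 0,"wx": 0,"wy": 0,"wz": 0,"gripper": 0.54},{"dx": 0,"dy": 0,"dz": 0,"wx": 0,"wy": 0,"wz": 0,"gripper": 0.54},{"dx": 0,"dy": 0,"dz": 0,"wx": 0,"wy": 0,"wz": 0,"gripper": 0.54},{"dx": 0,"dy": 0,"dz": -2,"wx": 0,"wy": 0,"wz": 0,"gripper": 0.54},{"dx": 0,"dy": 0,"dz": -5,"wx": 0,"wy": 0,"wz": 0,"gripper": 0.54},{"dx": 0,"dy": 0,"dz": -9,"wx": 0,"wy": 0,"wz": 0,"gripper": 0.54},{"dx": 0,"dy": 0,"dz": -13,"wx": 0,"wy": 0,"wz": 0,"gripper": 0.54},{"dx": 0,"dy": 0,"dz": -17,"wx": 0,"wy": 0,"wz": 0,"gripper": 0.8},{"dx": 0,"dy": 0,"dz": -18,"wx": 0,"wy": 0,"wz": 0,"gripper": 1}])

```text
time: 16.38
tcp_pos: [0.601, 0.1734, 0.2064]
tcp_rot: [179.8, 0.8, 178.2]
ft_force: [1.3, 0.4, 0.1]
width: 0.639
grasp_force: 0.0
```

Run:
```python
from hlp import *
o=wrist('p3',(.6,.173),.018,.08,.05)
print(delta(o,(.416,-.311),.2,48))
```

```text
16.3833 [0.601  0.1734 0.2064] [179.76   0.76 178.25]
floor z 0.0038102481796103696
zmax 0.04936788276047952
p3 [0.5915 0.1715] [41. 61.] yaw 0.0
({'dx': np.float64(17.01), 'dy': np.float64(-48.98), 'dz': np.float64(0.21)}, {'wx': np.float64(-0.002), 'wy': np.float64(0.014), 'wz': np.float64(-0.868)})
```

Emit:
play_rows(motion=[{"dx": 1,"dy": -3,"dz": 0,"wx": 0,"wy": 0.014,"wz": -0.07,"gripper": 1},{"dx": 2.5,"dy": -7,"dz": 0,"wx": 0,"wy": 0.014,"wz": -0.14,"gripper": 1},{"dx": 4,"dy": -11,"dz": 0,"wx": 0,"wy": 0.014,"wz": -0.22,"gripper": 1},{"dx": 5.3,"dy": -15,"dz": 0,"wx": 0,"wy": 0.014,"wz": -0.3,"gripper": 1},{"dx": 6.6,"dy": -19,"dz": 0,"wx": 0,"wy": 0.014,"wz": -0.38,"gripper": 1},{"dx": 8,"dy": -23,"dz": 0,"wx": 0,"wy": 0.014,"wz": -0.46,"gripper": 1},{"dx": 9.4,"dy": -27,"dz": 0,"wx": 0,"wy": 0.014,"wz": -0.54,"gripper": 1},{"dx": 10.8,"dy": -31,"dz": 0,"wx": 0,"wy": 0.014,"wz": -0.62,"gripper": 1},{"dx": 12.2,"dy": -35,"dz": 0,"wx": 0,"wy": 0.014,"wz": -0.7,"gripper": 1},{"dx": 13.6,"dy": -39,"dz": 0,"wx": 0,"wy": 0.014,"wz": -0.78,"gripper": 1},{"dx": 15,"dy": -43,"dz": 0,"wx": 0,"wy": 0.014,"wz": -0.86,"gripper": 1},{"dx": 16,"dy": -46,"dz": 0,"wx": 0,"wy": 0.014,"wz": -0.86,"gripper": 1}])

```text
time: 17.43
tcp_pos: [0.4355, -0.2367, 0.1897]
tcp_rot: [178.8, -1.3, -134.4]
ft_force: [0.2, 2.2, -1.3]
width: 1.003
grasp_force: 0.0
```

Run:
```python
from hlp import *
from bench import env
o=env.get_obs();print(o['joint_pos'],o['tcp_pos'],o['tcp_rot'],delta(o,(.416,-.311),.2,48))
```

```text
[ 59.11958516  19.00343531 -40.69481038 111.13976999  15.57516306
  56.85688044 146.59704625] [ 0.43552819 -0.23669689  0.18969906] [ 178.84721197   -1.33360628 -134.37035057] ({'dx': np.float64(6.7), 'dy': np.float64(-3.78), 'dz': np.float64(-0.95)}, {'wx': np.float64(0.021), 'wy': np.float64(-0.023), 'wz': np.float64(-0.042)})
```

Joint 7 is almost at its limit, so I'll turn the wrist back half a turn to the equivalent grasp.

Emit:
play_rows(motion=[{"dx": 0,"dy": 0,"dz": 0,"wx": 0,"wy": 0,"wz": 0.1,"gripper": 1},{"dx": 0,"dy": 0,"dz": -0.5,"wx": 0,"wy": 0,"wz": 0.22,"gripper": 1},{"dx": 0,"dy": 0,"dz": -1,"wx": 0,"wy": 0,"wz": 0.34,"gripper": 1},{"dx": 0,"dy": 0,"dz": -1,"wx": 0,"wy": 0,"wz": 0.46,"gripper": 1},{"dx": 1,"dy": -0.5,"dz": -1,"wx": 0,"wy": 0,"wz": 0.58,"gripper": 1},{"dx": 2,"dy": -1,"dz": -1,"wx": 0,"wy": 0,"wz": 0.7,"gripper": 1},{"dx": 3,"dy": -1.5,"dz": -1,"wx": 0,"wy": 0,"wz": 0.82,"gripper": 1},{"dx": 4,"dy": -2,"dz": -1,"wx": 0,"wy": 0,"wz": 0.94,"gripper": 1},{"dx": 5,"dy": -2.7,"dz": -1,"wx": 0,"wy": 0,"wz": 1.06,"gripper": 1},{"dx": 6,"dy": -3.3,"dz": -1,"wx": 0,"wy": 0,"wz": 1.18,"gripper": 1},{"dx": 6.7,"dy": -3.8,"dz": -1,"wx": 0,"wy": 0,"wz": 1.3,"gripper": 1},{"dx": 6.7,"dy": -3.8,"dz": -1,"wx": 0,"wy": 0,"wz": 1.42,"gripper": 1}])

```text
time: 18.43
tcp_pos: [0.4176, -0.3105, 0.2005]
tcp_rot: [-178.9, -1.3, 144.0]
ft_force: [-0.6, 0.1, 0.2]
width: 1.0
grasp_force: 0.0
```

Emit:
play_rows(motion=[{"dx": 0,"dy": 0,"dz": 0,"wx": 0,"wy": 0,"wz": 0.12,"gripper": 1},{"dx": 0,"dy": 0,"dz": 0,"wx": 0,"wy": 0,"wz": 0.24,"gripper": 1},{"dx": 0,"dy": 0,"dz": 0,"wx": 0,"wy": 0,"wz": 0.36,"gripper": 1},{"dx": 0,"dy": 0,"dz": 0,"wx": 0,"wy": 0,"wz": 0.48,"gripper": 1},{"dx": 0,"dy": 0,"dz": 0,"wx": 0,"wy": 0,"wz": 0.6,"gripper": 1},{"dx": 0,"dy": 0,"dz": 0,"wx": 0,"wy": 0,"wz": 0.72,"gripper": 1},{"dx": 0,"dy": 0,"dz": 0,"wx": 0,"wy": 0,"wz": 0.84,"gripper": 1},{"dx": 0,"dy": 0,"dz": 0,"wx": 0,"wy": 0,"wz": 0.96,"gripper": 1},{"dx": 0,"dy": 0,"dz": 0,"wx": 0,"wy": 0,"wz": 1.08,"gripper": 1},{"dx": 0,"dy": 0,"dz": 0,"wx": 0,"wy": 0,"wz": 1.2,"gripper": 1},{"dx": 0,"dy": 0,"dz": 0,"wx": 0,"wy": 0,"wz": 1.32,"gripper": 1},{"dx": 0,"dy": 0,"dz": 0,"wx": 0,"wy": 0,"wz": 1.44,"gripper": 1}])

```text
time: 19.43
tcp_pos: [0.4183, -0.3082, 0.2005]
tcp_rot: [-178.6, 0.8, 61.7]
ft_force: [0.5, -0.3, -0.5]
width: 0.996
grasp_force: 0.0
```

Run:
```python
from hlp import *
from bench import env
o=env.get_obs();print(o['joint_pos'].round(1),o['tcp_pos'],o['tcp_rot'],delta(o,(.416,-.311),.2,48))
```

```text
[ 41.5  16.5 -10.3 108.3   4.6  56.9   0.7] [ 0.41833519 -0.30819939  0.20054993] [-178.55008755    0.84428103   61.69162444] ({'dx': np.float64(-0.36), 'dy': np.float64(-0.07), 'dz': np.float64(0.06)}, {'wx': np.float64(-0.023), 'wy': np.float64(0.018), 'wz': np.float64(0.239)})
```

Emit:
play_rows(motion=[{"dx": -0.1,"dy": 0,"dz": 0,"wx": -0.02,"wy": 0.018,"wz": 0.12,"gripper": 1},{"dx": -0.3,"dy": 0,"dz": 0,"wx": -0.02,"wy": 0.018,"wz": 0.24,"gripper": 1},{"dx": -0.3,"dy": 0,"dz": 0,"wx": -0.02,"wy": 0.018,"wz": 0.24,"gripper": 1},{"dx": -0.3,"dy": 0,"dz": 0,"wx": -0.02,"wy": 0.018,"wz": 0.24,"gripper": 1}])

```text
time: 19.77
tcp_pos: [0.4171, -0.3109, 0.201]
tcp_rot: [-179.8, 0.0, 48.5]
ft_force: [1.0, 0.4, -0.5]
width: 0.998
grasp_force: 0.0
```

Run:
```python
from hlp import *
o=wrist('boat',(.416,-.311),.012,.08)
print(delta(o,(.416,-.311),.0105,48))
```

```text
19.7667 [ 0.4171 -0.3109  0.201 ] [-179.82    0.     48.46]
floor z 7.670860626380016e-06
zmax 0.05069744042633144
boat [ 0.4182 -0.31  ] [88. 44.] yaw 47.5
({'dx': np.float64(-0.08), 'dy': np.float64(-0.01), 'dz': np.float64(19.05)}, {'wx': np.float64(-0.003), 'wy': np.float64(0.0), 'wz': np.float64(0.008)})
```

View pics/w_boat.png

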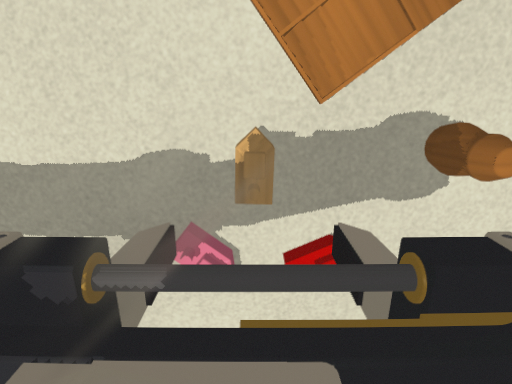

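The boat (columns 235–274, rows 128–204, bow up) is aligned between the fingers; the doll is well to the right at (480,155). I'll grip it.

Emit:
play_rows(motion=[{"dx": 0.1,"dy": 0,"dz": 4,"wx": 0,"wy": 0,"wz": 0.015,"gripper": 1},{"dx": 0.1,"dy": 0,"dz": 8,"wx": 0,"wy": 0,"wz": 0.015,"gripper": 1},{"dx": 0.1,"dy": 0,"dz": 12,"wx": 0,"wy": 0,"wz": 0.015,"gripper": 1},{"dx": 0.1,"dy": 0,"dz": 15,"wx": 0,"wy": 0,"wz": 0.015,"gripper": 1},{"dx": 0.1,"dy": 0,"dz": 17.5,"wx": 0,"wy": 0,"wz": 0.015,"gripper": 1},{"dx": 0.1,"dy": 0,"dz": 18.8,"wx": 0,"wy": 0,"wz": 0.015,"gripper": 1},{"dx": 0.1,"dy": 0,"dz": 19.2,"wx": 0,"wy": 0,"wz": 0.015,"gripper": 1},{"dx": 0.1,"dy": 0,"dz": 19.2,"wx": 0,"wy": 0,"wz": 0.015,"gripper": 0.6},{"dx": 0.1,"dy": 0,"dz": 19.2,"wx": 0,"wy": 0,"wz": 0.015,"gripper": 0.4},{"dx": 0.1,"dy": 0,"dz": 19.2,"wx": 0,"wy": 0,"wz": 0.015,"gripper": 0.25},{"dx": 0.1,"dy": 0,"dz": 19.2,"wx": 0,"wy": 0,"wz": 0.015,"gripper": 0.25},{"dx": 0.1,"dy": 0,"dz": 19.2,"wx": 0,"wy": 0,"wz": 0.015,"gripper": 0.25}])

```text
time: 20.82
tcp_pos: [0.4187, -0.3108, 0.0109]
tcp_rot: [180.0, -0.0, 47.4]
ft_force: [0.3, 0.3, -0.8]
width: 0.691
grasp_force: 0.0
```

Emit:
play_rows(motion=[{"dx": 0,"dy": 0,"dz": 0,"wx": 0,"wy": 0,"wz": 0,"gripper": 0.25},{"dx": 0,"dy": 0,"dz": 0,"wx": 0,"wy": 0,"wz": 0,"gripper": 0.25},{"dx": 0,"dy": 0,"dz": 0,"wx": 0,"wy": 0,"wz": 0,"gripper": 0.25},{"dx": 0,"dy": 0,"dz": 0,"wx": 0,"wy": 0,"wz": 0,"gripper": 0.25}])

```text
time: 21.15
tcp_pos: [0.4181, -0.3103, 0.01]
tcp_rot: [-179.9, -0.0, 47.4]
ft_force: [0.2, 1.0, 3.6]
width: 0.48
grasp_force: 20.0
```

Emit:
play_rows(motion=[{"dx": 0,"dy": 0,"dz": -2,"wx": 0,"wy": 0,"wz": 0,"gripper": 0.25},{"dx": 0,"dy": 0,"dz": -5,"wx": 0,"wy": 0,"wz": 0,"gripper": 0.25},{"dx": 0,"dy": 0,"dz": -8,"wx": 0,"wy": 0,"wz": 0,"gripper": 0.25},{"dx": 0,"dy": 0,"dz": -10,"wx": 0,"wy": 0,"wz": 0,"gripper": 0.25},{"dx": 0,"dy": 0,"dz": -10,"wx": 0,"wy": 0,"wz": 0,"gripper": 0.25},{"dx": 0,"dy": 0,"dz": -10,"wx": 0,"wy": 0,"wz": 0,"gripper": 0.25}])

```text
time: 21.65
tcp_pos: [0.4188, -0.311, 0.1108]
tcp_rot: [179.9, -0.0, 47.4]
ft_force: [-0.0, -0.1, -1.4]
width: 0.482
grasp_force: 20.0
```

Run:
```python
from hlp import *
from bench import env
print(delta(env.get_obs(),(.590,-.184),.11,-4.7))
```

```text
({'dx': np.float64(20.93), 'dy': np.float64(4.01), 'dz': np.float64(0.09)}, {'wx': np.float64(0.001), 'wy': np.float64(-0.001), 'wz': np.float64(0.909)})
```

Emit:
play_rows(motion=[{"dx": 2,"dy": 0.3,"dz": 0,"wx": 0,"wy": 0,"wz": 0.08,"gripper": 0.25},{"dx": 4.5,"dy": 0.7,"dz": 0,"wx": 0,"wy": 0,"wz": 0.17,"gripper": 0.25},{"dx": 7,"dy": 1.2,"dz": 0,"wx": 0,"wy": 0,"wz": 0.27,"gripper": 0.25},{"dx": 9.5,"dy": 1.7,"dz": 0,"wx": 0,"wy": 0,"wz": 0.37,"gripper": 0.25},{"dx": 12,"dy": 2.2,"dz": 0,"wx": 0,"wy": 0,"wz": 0.48,"gripper": 0.25},{"dx": 14.5,"dy": 2.7,"dz": 0,"wx": 0,"wy": 0,"wz": 0.59,"gripper": 0.25},{"dx": 17,"dy": 3.2,"dz": 0,"wx": 0,"wy": 0,"wz": 0.7,"gripper": 0.25},{"dx": 19,"dy": 3.6,"dz": 0,"wx": 0,"wy": 0,"wz": 0.81,"gripper": 0.25},{"dx": 21,"dy": 4,"dz": 0,"wx": 0,"wy": 0,"wz": 0.91,"gripper": 0.25},{"dx": 21,"dy": 4,"dz": 0,"wx": 0,"wy": 0,"wz": 0.91,"gripper": 0.25},{"dx": 21,"dy": 4,"dz": 0,"wx": 0,"wy": 0,"wz": 0.91,"gripper": 0.25}])

```text
time: 22.57
tcp_pos: [0.5892, -0.1808, 0.1074]
tcp_rot: [-179.9, 0.3, -4.5]
ft_force: [-0.0, 0.1, -1.0]
width: 0.479
grasp_force: 20.0
```

Run:
```python
from hlp import *
o=wrist('tr4'); print(delta(o,(.590,-.184),.014,-4.7))
```

```text
22.5667 [ 0.5892 -0.1808  0.1074] [-179.88    0.26   -4.5 ]
({'dx': np.float64(0.15), 'dy': np.float64(0.33), 'dz': np.float64(9.34)}, {'wx': np.float64(-0.002), 'wy': np.float64(0.005), 'wz': np.float64(0.003)})
```

View pics/w_tr4.png

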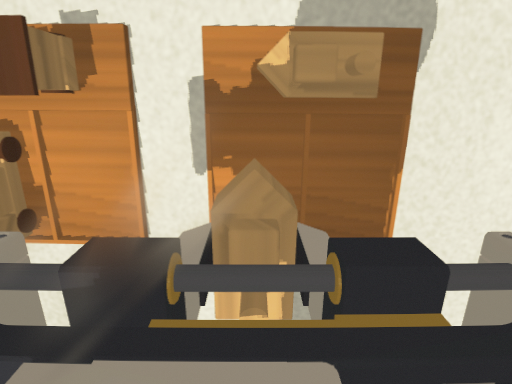

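The boat (columns 211–297) is over the left lane of the boat tray (lip at 212, rib at 306), with the boat sample at (330,65). I'll lower it.

Emit:
play_rows(motion=[{"dx": 0,"dy": 0.2,"dz": 2.5,"wx": 0,"wy": 0.004,"wz": 0,"gripper": 0.25},{"dx": 0,"dy": 0.2,"dz": 5,"wx": 0,"wy": 0.004,"wz": 0,"gripper": 0.25},{"dx": 0,"dy": 0.2,"dz": 7,"wx": 0,"wy": 0.004,"wz": 0,"gripper": 0.25},{"dx": 0,"dy": 0.2,"dz": 8.4,"wx": 0,"wy": 0.004,"wz": 0,"gripper": 0.25},{"dx": 0,"dy": 0.2,"dz": 9.1,"wx": 0,"wy": 0.004,"wz": 0,"gripper": 0.25},{"dx": 0,"dy": 0.2,"dz": 9.4,"wx": 0,"wy": 0.004,"wz": 0,"gripper": 0.25},{"dx": 0,"dy": 0.2,"dz": 9.4,"wx": 0,"wy": 0.004,"wz": 0,"gripper": 0.25},{"dx": 0,"dy": 0.2,"dz": 9.4,"wx": 0,"wy": 0.004,"wz": 0,"gripper": 0.25}])

```text
time: 23.28
tcp_pos: [0.5901, -0.1852, 0.0166]
tcp_rot: [-179.9, -0.2, -4.7]
ft_force: [-0.1, -0.1, -0.4]
width: 0.481
grasp_force: 20.0
```

Emit:
play_rows(motion=[{"dx": 0,"dy": 0,"dz": 0.15,"wx": 0,"wy": 0,"wz": 0,"gripper": 0.25},{"dx": 0,"dy": 0,"dz": 0.25,"wx": 0,"wy": 0,"wz": 0,"gripper": 0.25},{"dx": 0,"dy": 0,"dz": 0.25,"wx": 0,"wy": 0,"wz": 0,"gripper": 0.25},{"dx": 0,"dy": 0,"dz": 0.25,"wx": 0,"wy": 0,"wz": 0,"gripper": 0.25}])

```text
time: 23.62
tcp_pos: [0.5904, -0.1849, 0.0141]
tcp_rot: [-179.9, -0.3, -4.7]
ft_force: [-0.1, -0.4, 3.4]
width: 0.478
grasp_force: 20.0
```

Emit:
play_rows(motion=[{"dx": 0,"dy": 0,"dz": 0,"wx": 0,"wy": 0,"wz": 0,"gripper": 0.55},{"dx": 0,"dy": 0,"dz": 0,"wx": 0,"wy": 0,"wz": 0,"gripper": 0.75},{"dx": 0,"dy": 0,"dz": 0,"wx": 0,"wy": 0,"wz": 0,"gripper": 0.75},{"dx": 0,"dy": 0,"dz": 0,"wx": 0,"wy": 0,"wz": 0,"gripper": 0.75},{"dx": 0,"dy": 0,"dz": -2,"wx": 0,"wy": 0,"wz": 0,"gripper": 0.75},{"dx": 0,"dy": 0,"dz": -6,"wx": 0,"wy": 0,"wz": 0,"gripper": 0.75},{"dx": 0,"dy": 0,"dz": -10,"wx": 0,"wy": 0,"wz": 0,"gripper": 0.75},{"dx": 0,"dy": 0,"dz": -14,"wx": 0,"wy": 0,"wz": 0,"gripper": 0.75},{"dx": 0,"dy": 0,"dz": -18,"wx": 0,"wy": 0,"wz": 0,"gripper": 1},{"dx": -10,"dy": 0,"dz": -18,"wx": 0,"wy": 0,"wz": 0,"gripper": 1},{"dx": -10,"dy": 0,"dz": -18,"wx": 0,"wy": 0,"wz": 0,"gripper": 1},{"dx": -10,"dy": 0,"dz": -18,"wx": 0,"wy": 0,"wz": 0,"gripper": 1}])

```text
time: 24.62
tcp_pos: [0.4841, -0.1765, 0.193]
tcp_rot: [-179.9, 0.0, -4.8]
ft_force: [-1.5, 0.2, -0.1]
width: 0.977
grasp_force: 0.0
```

Run:
```python
from hlp import *
from bench import imaging
wrist('p4',(.59,-.184),.018,.08,.06)
im,d=imaging.capture('scene'); cv2.imwrite('pics/end.png',cv2.resize(im[150:300,100:420],None,fx=2.5,fy=2.5))
```

```text
24.6167 [ 0.4841 -0.1765  0.193 ] [-1.7992e+02  3.0000e-02 -4.8100e+00]
floor z 0.0037520978005513906
zmax 0.05463016722633857
p4 [ 0.5895 -0.1863] [45. 84.] yaw -4.3
```

View pics/end.png

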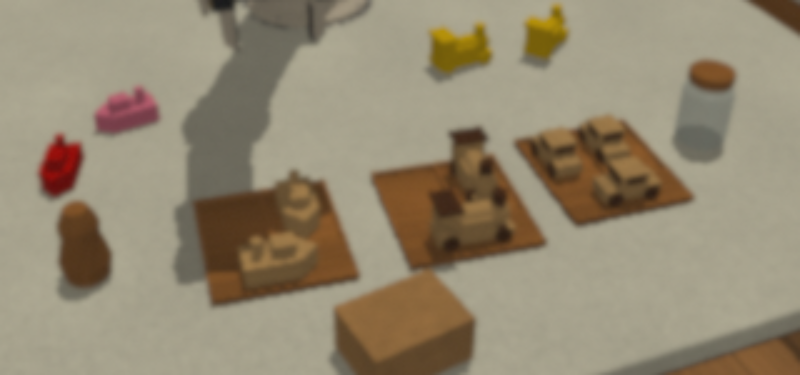

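The final view shows the boat at (298,205), engine at (475,165) and cars at (555,152) and (605,137), all parked upright in their trays. The jar and doll are untouched.

```bash
python3 -c "
from bench import job
print(job.sign_off())"
```

```text
the job is handed in; nothing more can be done
None
```

All four toys are parked upright in their matching trays (one car per lane), the jar and doll were not touched, and the job is handed in at about 25 s; sign-off returned no verdict.

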